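Chain up the controller modules and hold the recessed reset

TASK

First slide the three loose controller modules up to the right-hand side of the host, in any order, so that host and modules stand snug edge to edge in one straight row, brass contacts against brass contacts. Then take the yellow stylus from the tool stand, reach through the red-ringed hole in the host's top and press the recessed reset button fully down with it, so that the host rescans its chain; finish while still gripping the stylus and holding the button down. Leave the other things on the table where they are.

Things in the scene. Friction and masses are not known exactly. Their poses are not given: they have to be found in the camera images.
- host: host unit of the modular controller: a grey and black strip 64 mm deep (x) by 120 mm wide (y) and 36 mm high with a blue display, fixed to the table. Origin at the centre of its underside; x points to its back edge (away from the robot), y to its left, z up. The modules dock on its right-hand (-y) side, the flat face 60 mm from its origin, with two brass contacts. In the gapless row the module centres lie 92, 156 and 220 mm from this origin along -y.
- reset_mouth (a point): centre of the mouth of the round reset aperture in the host's flat top, circled in red: 36 mm above the table, 12 mm behind and 36 mm left of the host's centre. The hole is 10 mm wide with a 2 mm chamfer and goes straight down; the top of the red button in it lies 12 mm below the mouth.
- reset_button (a joint): travel of the recessed red reset button: 0 released, 0.004 m fully down. It springs back: about 1 N to start, 5 N to reach the bottom.
- mod_knobs: square module, 64 x 64 mm, body 30 mm high, black sides, silver top; origin at the centre of its underside, x axis pointing to its back edge (away from the robot at yaw 0), y to the left, z up. About 160 g; slides easily on the table. Its left and right sides carry two brass contacts each; its flat front and back sides are free to grip. On top four black knobs 16 mm across, their tops 43 mm above the table.
- mod_pads: square module, 64 x 64 mm, body 30 mm high, black sides, silver top; origin at the centre of its underside, x axis pointing to its back edge (away from the robot at yaw 0), y to the left, z up. About 160 g; slides easily on the table. Its left and right sides carry two brass contacts each; its flat front and back sides are free to grip. On top four coloured pads (orange, yellow, green, blue), their tops 34 mm above the table.
- mod_faders: square module, 64 x 64 mm, body 30 mm high, black sides, silver top; origin at the centre of its underside, x axis pointing to its back edge (away from the robot at yaw 0), y to the left, z up. About 160 g; slides easily on the table. Its left and right sides carry two brass contacts each; its flat front and back sides are free to grip. On top three short white fader caps, their tops 40 mm above the table.
- stand: wooden tool stand 60 x 120 x 60 mm high with two holes 10 mm wide, 30 mm to either side of its centre along its y axis; fixed. Origin at the centre of its underside. Stylus and screwdriver stand upright in it, either way round.
- stylus: yellow stylus with black rings, upright in the stand, 35 g. Origin on its axis at the underside of the handle's foot, which rests on the stand's top (60 mm above the table); z along the axis to the top of the handle. The handle is 13 mm thick (its lowest 6 mm are 15 mm) and 80 mm long; below the origin a straight steel nose 5 mm thick reaches down 50 mm to the tip, inside the stand's hole.
- stylus_tip (a point): tip of the stylus's steel nose, on its axis, 50 mm below stylus.
- screwdriver: short screwdriver with a fat red handle (24 mm thick, 62 mm long), in the other hole of the stand. Origin at the foot of the handle. Bystander.
- mug: red mug, 80 mm wide, 92 mm high, origin at the centre of its underside. Bystander.
- jar: amber jar with a steel cap, 68 mm wide, 85 mm high, origin at the centre of its underside. Bystander.
- exciter: round steel sound exciter, 56 mm wide, 28 mm high, origin at the centre of its underside. Bystander.
- pedal: small green effect pedal, 94 x 44 mm, 47 mm high over its foot switch, origin at the centre of its underside. Bystander.
- tambourine: round wooden tambourine, 150 mm wide, 42 mm high, lying flat, origin at the centre of its underside. Bystander.

How it is judged:
By the outcome, as a careful person would: the job done as asked, in the order asked, and still so for the second after the job is handed in, while the arm keeps its last pose, push and grip.
It also fails if it takes over 58 s, if anything falls off the work surface, if the arm or the gripper's body presses on something with over 40 N, if the wrist force passes 120 N, or if a joint passes its speed limit or range.

ROBOT

A 6-joint arm with a two-finger parallel gripper is mounted at the origin on the work surface. World frame = base frame: x ahead of the robot, y to its left, z up, the work surface at z = 0. Lengths are in m, angles in degrees, forces in N, time in s.
With the tool pointing down it reaches from about 0.35 to 0.975 m from the base axis. Payload 17.4 kg.
Tool frame: the origin (TCP) lies between the finger pads; the fingertips stand nose_length ahead of it and the grasp point (between the pads) lies 11 mm behind it (nose_length is the distance from the TCP to the fingertips, in m); z points along the fingers, y is the direction in which the jaws open and shut (so a half turn about z gives the same grasp; the last joint's range is limited). The gripper opens to 85 mm and grips with 20 to 120 N. Pads are 22 mm wide; open, the fingers measure 114 mm over their backs; the gripper's body (76 mm by 85 mm) begins 54 mm behind the grasp point. The pads swing forward as they close: fully open they stand 13 mm farther back than shut.
Start: joints at [-73.213, 6.646, 82.598, -0, 90.757, -2.166], TCP at [0.219, -0.638, 0.239] pointing down, gripper open.
Joint ranges: [-162.19, 162.19], [-47.58, 125.68], [4.15, 143.07], [-65.23, 245.23], [0.69, 171.88], [-170.13, 170.13]. Speed limits (degrees/s): [108.29, 108.29, 127.2, 180, 180, 180].

INTERFACE

Orientations are given as a 3x3 rotation matrix whose columns are the frame's x, y, z axes.
In Python, from rig import * gives the robot as it stands.
- The arm moves only by the shell command python3 -m pendant 'ROWS' [FORCE]. ROWS is JSON, a list of rows, each a list of 7 numbers: the shift along the tool's x, y, z in mm, then the turn, a rotation vector about the tool's x, y, z in rad, then the gripper command: -1 is shut, 1 is fully open, values between are in proportion. A call has 1 to 20 rows; each row is the pose to reach, as a shift and turn from the pose measured when the call began, along the tool's axes at that moment; what a row does not reach only later rows make up. A row lasts 1/10 s, in which the tool goes at most 50 mm and 8.59 degrees, less where a joint would pass 70% of its speed; a pose out of reach is approached as far as the arm can. A call with a gripper value outside its range is refused whole. The fingers move at their own pace and stop on an object; FORCE is the grip in N (left out, the last holds). Time passes only in rows, so rows that repeat a pose let the fingers close. It gives the time, the measured TCP pose, the force and the opening at its end, in the units of the state.
- get_state(): the state, without advancing time (a new reading comes with each control period).
- get_image(name): name is "scene" or "top"; returns a dict with "image" (400x640x3 uint8, red, green, blue), "intrinsics" (3x3 intrinsics, pixels), "extrinsics" (4x4, takes a point from world to camera coordinates). Camera axes: x right, y up, looking along -z (the intrinsics and any distortion apply to the point x, -y, -z); pixel columns grow to the right and rows downward; lengths in m; the calibration is good to about 2 mm. A picture is of the moment at which its call begins. There is no depth.
- job_done(): hands the job in, once; it reports no verdict.
Trained networks look in a picture, given as the dict that the camera call returned (one of the last four; its "shot" number tells which), for a name from the list of things; names that differ only in an ending like _2 or _b are one class to them, and where a whole thing is asked for, a point or a joint stands for the part that bears it (a point fixed in the world has none). Each returns a list of dicts, best first, with "confidence" (0 to 1); they miss things now and then, are a little off and sometimes report something else, mostly with a low value. They report only what shows in the picture. A call takes as long as a camera call.
- boxes_of(target, picture): "xyz" ([x, y, z] in m, in the coordinates of the camera as it stood for that picture, good to about 4 mm: the middle of the surface that is visible of it).
- regions_of(target, picture): "region" (400x640 bool, what is visible of it).
The state is a dict: "t": time; "joint_pos": joint angles; "joint_vel": joint speeds; "joint_efforts": joint torques, N m; "position": TCP position; "eef_rot": TCP orientation; "force": force on the tool from outside, world axes, zero at the start; "ft_torque": the same for the moment, N m; "width": opening from 0.0 (shut) to 1.0 (fully open).
Only numpy, scipy, OpenCV 4.12 (cv2) and the standard library are available. Lean on these libraries where they do the work, as an engineer would, in place of code of your own. Each camera call takes 0.05 s, during which the arm holds its last target.

## Working session

There is one attempt and no reset: what is moved stays moved. The work goes in short steps, Python scripts to look and compute and a shell command to move; the robot and the scene stay as the last step left them, time stands still between calls to the robot, and variables do not carry over. Pictures are saved under pics/ and viewed, and the job is handed in when it is done.

```bash
ls; mkdir -p pics; python3 - <<'E'
from rig import *
import cv2
s=get_state(); print(s)
for n in("scene","top"):
    p=get_image(n); cv2.imwrite(f"pics/{n}0.png",p["image"][:,:,::-1]); print(n,p["intrinsics"],p["extrinsics"],[k for k in p])
try: print(nose_length)
except Exception as e: print(e)
E
```

```text
pics
{'t': 0.0, 'joint_pos': array([-7.32121565e+01,  6.67831619e+00,  8.26361534e+01, -6.20417130e-04,
        9.07551759e+01, -2.16514295e+00]), 'joint_vel': array([ 0.02268353, -0.05859734,  0.00221153, -0.01207292,  0.11471349,
        0.05956206]), 'joint_efforts': array([-2.96011222e-04, -7.31982923e+01, -6.32492208e+01, -5.69757890e-05,
        6.26315756e-03,  1.10684360e-05]), 'position': array([ 0.21918128, -0.63824342,  0.23850841]), 'eef_rot': array([[ 9.45785450e-01,  3.24791859e-01, -3.61449556e-04],
       [ 3.24792059e-01, -9.45784739e-01,  1.16061012e-03],
       [ 3.51032463e-05, -1.21508411e-03, -9.99999261e-01]]), 'force': array([-0.89494854,  0.67531441,  0.10235572]), 'ft_torque': array([0.01717117, 0.00924468, 0.04968508]), 'width': 0.9985833686765841}
scene [[410.13570466   0.         325.03609238]
 [  0.         410.13570466 201.3564321 ]
 [  0.           0.           1.        ]] [[ 0.3259504   0.94519442  0.01907465 -0.26104388]
 [-0.72468969  0.2368506   0.64709091  0.36915966]
 [ 0.60710888 -0.22474274  0.7621742  -1.28624909]
 [ 0.          0.          0.          1.        ]] ['image', 'intrinsics', 'extrinsics', 'shot']
top [[395.09800423   0.         316.81194765]
 [  0.         395.09800423 200.27371082]
 [  0.           0.           1.        ]] [[ 0.02748807 -0.99941038  0.02057421  0.02450246]
 [ 0.98209442  0.03083774  0.18584826 -0.60993084]
 [-0.18637314  0.0150972   0.98236303 -0.86179777]
 [ 0.          0.          0.          1.        ]] ['image', 'intrinsics', 'extrinsics', 'shot']
0.008
```

View pics/top0.png

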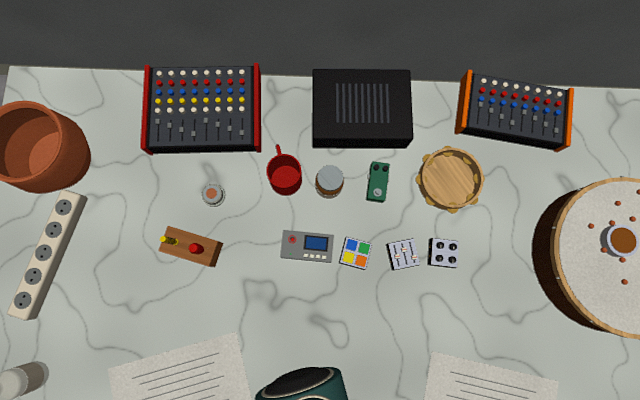

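View pics/scene0.png

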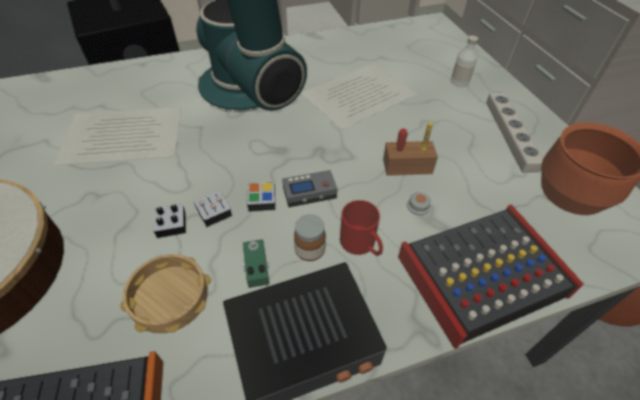

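```bash
cat > h.py <<'E'
from rig import *
import numpy as np, cv2
from scipy.optimize import minimize
def proj(P,pic):
    P=np.atleast_2d(P); E=pic["extrinsics"]; K=pic["intrinsics"]
    c=P@E[:3,:3].T+E[:3,3]
    return np.c_[K[0,0]*c[:,0]/-c[:,2]+K[0,2],K[1,1]*-c[:,1]/-c[:,2]+K[1,2]]
def ray(px,pic,z):
    E=pic["extrinsics"];K=pic["intrinsics"];R=E[:3,:3]
    d=np.array([(px[0]-K[0,2])/K[0,0],-(px[1]-K[1,2])/K[1,1],-1])
    o=-R.T@E[:3,3]; w=R.T@d
    return o+w*(z-o[2])/w[2]
def cam2w(p,pic):
    E=pic["extrinsics"]; return E[:3,:3].T@(np.array(p)-E[:3,3])
def pts(kind,x,y,th):
    if kind=="box": raise 0
def boxpts(dx,dy,h,extra=[]):
    a=[[sx*dx/2,sy*dy/2,z] for sx in(-1,1) for sy in(-1,1) for z in(0,h)]
    return np.array(a+list(extra),float)
MODELS={"host":boxpts(.064,.12,.036),
 "mod_pads":boxpts(.064,.064,.030),"mod_knobs":boxpts(.064,.064,.030),"mod_faders":boxpts(.064,.064,.030),
 "stand":boxpts(.06,.12,.06)}
def place(M,x,y,th):
    c,s=np.cos(th),np.sin(th)
    return M@np.array([[c,-s,0],[s,c,0],[0,0,1]]).T+[x,y,0]
S=8
def hullmask(M,q,pic,extra=None):
    uv=proj(place(M,*q),pic)
    h=cv2.convexHull(((uv+.5)*16*1).astype(np.float32))
    return h/16
def area_iou(M,q,pic,reg,win):
    x0,y0,x1,y1=win
    h=hullmask(M,q,pic)
    m=np.zeros(((y1-y0)*S,(x1-x0)*S),np.uint8)
    cv2.fillPoly(m,[np.round((h-[x0,y0])*S*16-8).astype(np.int32)],1,shift=4)
    m=cv2.resize(m.astype(np.float32),(x1-x0,y1-y0),interpolation=cv2.INTER_AREA)
    r=reg[y0:y1,x0:x1]
    return np.abs(m-r).sum()/r.sum()
E
cat > m.py <<'E'
from h import *
import sys
T,Sc=get_image("top"),get_image("scene")
names=sys.argv[1:] or ["host","mod_pads","mod_faders","mod_knobs","stand"]
for n in names:
    regs=[]
    for p in(T,Sc):
        r=regions_of(n,p); b=boxes_of(n,p)
        if r:
            ys,xs=np.nonzero(r[0]["region"])
            print(n,[round(q["confidence"],2) for q in r[:3]],(xs.min(),xs.max(),ys.min(),ys.max()),b and cam2w(b[0]["xyz"],p).round(3))
            regs.append((p,r[0]["region"].astype(np.float32),(max(xs.min()-15,0),max(ys.min()-15,0),xs.max()+16,ys.max()+16)))
    if n not in MODELS: continue
    M=MODELS[n]
    p,r,w=regs[0]; ys,xs=np.nonzero(r)
    c=ray((xs.mean(),ys.mean()),p,.02)
    for sel in ([0],[1],[0,1]):
        if max(sel)>=len(regs): continue
        f=lambda q:sum(area_iou(M,q,*regs[i]) for i in sel)
        best=None
        for t in np.radians(np.arange(-45,46,6)):
            o=minimize(f,[c[0],c[1],t],method="Nelder-Mead",options=dict(initial_simplex=np.array([[c[0],c[1],t],[c[0]+.01,c[1],t],[c[0],c[1]+.01,t],[c[0],c[1],t+.1]]),xatol=1e-5,fatol=1e-6,maxiter=150))
            if best is None or o.fun<best.fun: best=o
        print("  ",sel,best.x[:2].round(4),"yaw",np.degrees(best.x[2]).round(2),"err",round(best.fun,3))
E
time python3 m.py; python3 m.py stylus screwdriver mug jar exciter pedal tambourine
```

```text
host [0.75, 0.3] (np.int64(280), np.int64(333), np.int64(230), np.int64(261)) [0.503 0.064 0.041]
host [0.86] (np.int64(283), np.int64(337), np.int64(170), np.int64(207)) [0.519 0.066 0.036]
   [0] [0.5051 0.0636] yaw -4.33 err 0.036
   [1] [0.5024 0.0637] yaw -3.37 err 0.03
   [0, 1] [0.5041 0.0637] yaw -3.65 err 0.089
mod_pads [0.56] (np.int64(339), np.int64(370), np.int64(236), np.int64(270)) [ 0.493 -0.051  0.035]
mod_pads [0.86] (np.int64(247), np.int64(275), np.int64(183), np.int64(211)) [ 0.508 -0.053  0.024]
   [0] [ 0.4917 -0.0515] yaw -14.13 err 0.053
   [1] [ 0.4904 -0.0522] yaw -13.09 err 0.065
   [0, 1] [ 0.4911 -0.0518] yaw -13.48 err 0.125
mod_faders [0.76] (np.int64(386), np.int64(419), np.int64(239), np.int64(269)) [ 0.494 -0.158  0.032]
mod_faders [0.72, 0.67] (np.int64(195), np.int64(232), np.int64(191), np.int64(225)) [ 0.505 -0.164  0.033]
   [0] [ 0.4929 -0.1643] yaw 12.47 err 0.059
   [1] [ 0.4917 -0.1646] yaw 12.81 err 0.071
   [0, 1] [ 0.4928 -0.1641] yaw 13.46 err 0.136
mod_knobs [0.66] (np.int64(427), np.int64(457), np.int64(238), np.int64(267)) [ 0.496 -0.
[... 1023 characters left out ...]
327), np.int64(214), np.int64(261)) [0.675 0.012 0.07 ]
exciter [0.58, 0.32] (np.int64(202), np.int64(224), np.int64(185), np.int64(206)) [0.621 0.289 0.027]
exciter [0.79] (np.int64(407), np.int64(430), np.int64(192), np.int64(214)) [0.637 0.29  0.029]
pedal [0.66] (np.int64(366), np.int64(388), np.int64(162), np.int64(202)) [ 0.665 -0.102  0.039]
pedal [0.62] (np.int64(243), np.int64(269), np.int64(240), np.int64(287)) [ 0.681 -0.103  0.031]
tambourine [0.71, 0.55] (np.int64(280), np.int64(333), np.int64(230), np.int64(261)) [ 0.676 -0.292  0.   ]
tambourine [0.75] (np.int64(121), np.int64(211), np.int64(253), np.int64(333)) [ 0.675 -0.287  0.01 ]
real	0m31.155s
user	0m25.378s
sys	0m0.136s
```

```bash
cat > go.py <<'E'
# usage: go.py x y z yaw [x y z yaw ...]  -> rows (mm, rad) relative to present tool pose; tool y = module x axis at yaw
from h import *
from scipy.spatial.transform import Rotation as Ro
import sys
s=get_state(); R=s["eef_rot"]; p=s["position"]
print("t",round(s["t"],2),"pos",p.round(4),"yaw",np.degrees(np.arctan2(R[1,1],R[0,1])).round(2),"tilt",R[:2,2].round(4),"F",s["force"].round(1),"w",round(s["width"],3),"j",s["joint_pos"].round(0))
a=list(map(float,sys.argv[1:]))
for i in range(0,len(a),4):
    x,y,z,th=a[i:i+4]; th=np.radians(th)
    G=np.array([[-np.sin(th),np.cos(th),0],[np.cos(th),np.sin(th),0],[0,0,-1]]).T
    d=R.T@(np.array([x,y,z])-p)*1000
    print(d.round(1),Ro.from_matrix(R.T@G).as_rotvec().round(4))
E
python3 go.py .25 -.48 .24 -30  .491 -.052 .1 -13.5
```

```text
t 2.7 pos [ 0.2192 -0.6384  0.2393] yaw -71.05 tilt [ 0. -0.] F [ 0.6 -0.2  0.5] w 1.0 j [-73.   7.  83.   0.  91.  -2.]
[  80.6 -139.9   -0.7] [ 0.      0.     -0.7165]
[ 447.5 -466.4  139.3] [ 0.      0.     -1.0044]
```

```bash
python3 -m pendant '[[81,-140,0,0,0,-0.4,1],[81,-140,0,0,0,-0.5,1],[81,-140,0,0,0,-0.7,1],[447.5,-466.4,139.3,0,0,-1.0044,1],[447.5,-466.4,139.3,0,0,-1.0044,1],[447.5,-466.4,139.3,0,0,-1.0044,1],[447.5,-466.4,139.3,0,0,-1.0044,1],[447.5,-466.4,139.3,0,0,-1.0044,1],[447.5,-466.4,139.3,0,0,-1.0044,1],[447.5,-466.4,139.3,0,0,-1.0044,1],[447.5,-466.4,139.3,0,0,-1.0044,1],[447.5,-466.4,139.3,0,0,-1.0044,1],[447.5,-466.4,139.3,0,0,-1.0044,1],[447.5,-466.4,139.3,0,0,-1.0044,1],[447.5,-466.4,139.3,0,0,-1.0044,1],[447.5,-466.4,139.3,0,0,-1.0044,1]]'; python3 go.py .491 -.052 .011 -13.5; python3 - <<'E'
from h import *
p=get_image("scene"); cv2.imwrite("pics/s1.png",cv2.resize(p["image"][100:300,120:440,::-1],(800,500)))
E
```

```text
t: 4.3
position: [0.4909, -0.0518, 0.1]
eef_rot: [[0.232, 0.973, -0.0], [0.973, -0.232, -0.0], [-0.0, -0.0, -1.0]]
force: [-0.3, 0.3, -0.2]
width: 1.0
t 4.3 pos [ 0.4909 -0.0518  0.1   ] yaw -13.43 tilt [-0.0004 -0.0002] F [-0.3  0.3 -0.2] w 1.0 j [ -9. -12. 114.  -0.  78.   4.]
[-0.2  0.1 89. ] [-0.0003  0.0002  0.0012]
```

View pics/s1.png

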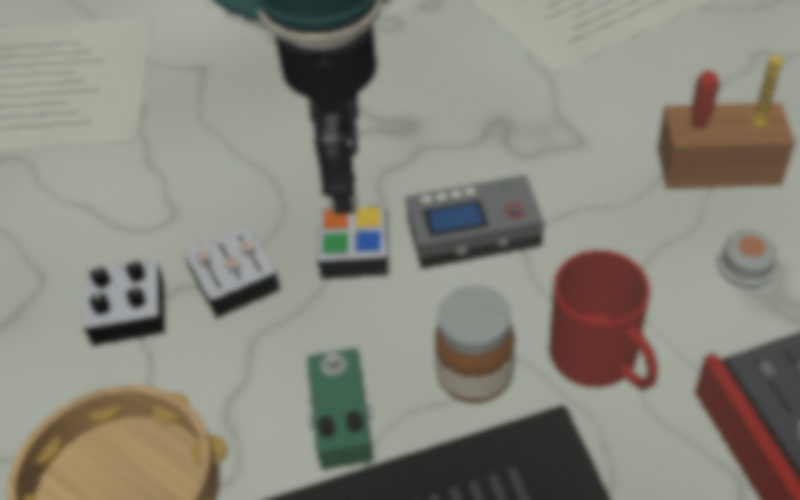

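The arm stands over the pads module (~(350,220) in the crop), jaws along its x. Descend and grip.

```bash
python3 -m pendant '[[0,0,40,0,0,0,1],[0,0,70,0,0,0,1],[0,0,82,0,0,0,1],[0,0,88,0,0,0,1],[0,0,88,0,0,0,0.6],[0,0,88,0,0,0,0.4],[0,0,88,0,0,0,0.2],[0,0,88,0,0,0,0],[0,0,88,0,0,0,0],[0,0,88,0,0,0,0]]' 25;  python3 - <<'E'
from h import *
p=get_image("scene"); cv2.imwrite("pics/s2.png",cv2.resize(p["image"][120:260,180:404,::-1],(800,500)))
E
python3 go.py .498 -.035 .012 -3.8
```

```text
t: 5.35
position: [0.4916, -0.0526, 0.0137]
eef_rot: [[0.233, 0.972, 0.002], [0.972, -0.233, -0.001], [-0.0, 0.002, -1.0]]
force: [-1.0, -2.0, 7.1]
width: 0.747
t 5.4 pos [ 0.4917 -0.0526  0.0137] yaw -13.49 tilt [ 0.0022 -0.0009] F [-2.5 -2.   7.8] w 0.746 j [ -9.  -7. 118.  -0.  69.   4.]
[18.6  2.   1.7] [ 0.0023  0.0006 -0.1691]
```

View pics/s2.png

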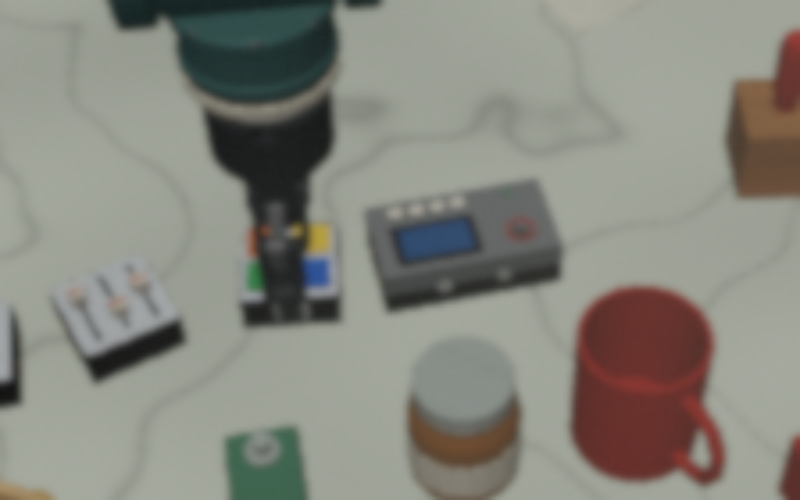

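```bash
python3 -m pendant '[[5,0,-0.5,0,0,-0.05,0],[10,1,-0.5,0,0,-0.1,0],[15,1.6,-0.5,0,0,-0.15,0],[18.6,2,-0.5,0.001,0,-0.169,0],[18.6,2,-0.5,0.001,0,-0.169,0]]'; python3 - <<'E'
from h import *
p=get_image("scene"); cv2.imwrite("pics/s3.png",cv2.resize(p["image"][140:240,220:380,::-1],(800,500),interpolation=cv2.INTER_CUBIC))
p=get_image("top"); cv2.imwrite("pics/t3.png",cv2.resize(p["image"][200:300,250:410,::-1],(800,500),interpolation=cv2.INTER_CUBIC))
E
python3 go.py .4979 -.025 .014 -3.8
```

```text
t: 5.9
position: [0.4982, -0.0347, 0.0145]
eef_rot: [[0.066, 0.998, 0.002], [0.998, -0.066, -0.001], [-0.001, 0.002, -1.0]]
force: [-0.5, -0.8, -0.6]
width: 0.744
t 6.0 pos [ 0.498  -0.035   0.0144] yaw -3.86 tilt [ 0.0013 -0.0008] F [ 0.4 -0.2 -1.6] w 0.744 j [ -7.  -6. 117.  -0.  69.  -3.]
[10.  -0.7  0.4] [ 0.0013  0.0008 -0.001 ]
```

View pics/s3.png

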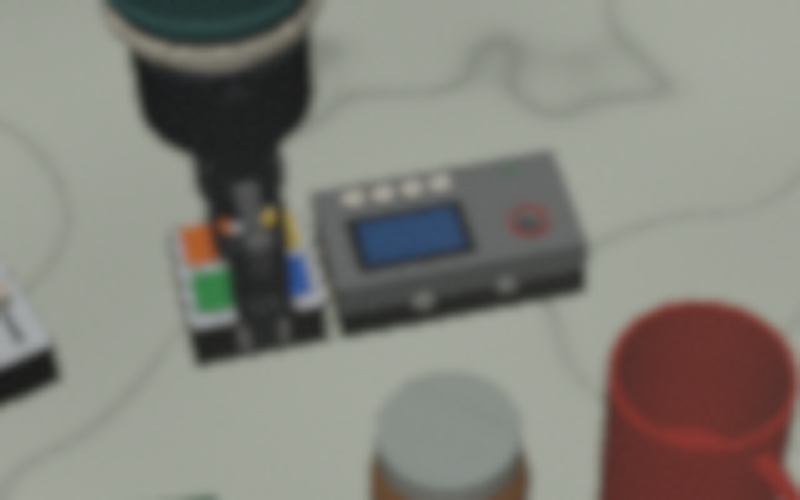

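View pics/t3.png

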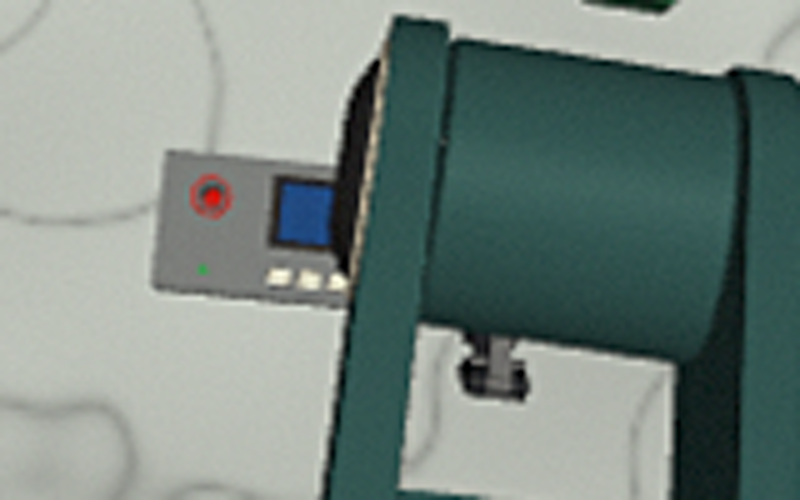

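The module is parallel to the host with a few mm gap (crop x≈325–345). Push in gently.

```bash
python3 -m pendant '[[3,0,0,0,0,0,0],[6,0,0,0,0,0,0],[8,0,0,0,0,0,0],[9,0,0,0,0,0,0]]'; python3 go.py .4979 -.025 .014 -3.8
```

```text
t: 6.4
position: [0.4983, -0.0291, 0.0145]
eef_rot: [[0.067, 0.998, 0.001], [0.998, -0.067, -0.008], [-0.008, 0.001, -1.0]]
force: [-2.2, -33.7, 2.5]
width: 0.741
t 6.4 pos [ 0.4983 -0.0291  0.0145] yaw -3.85 tilt [ 0.0006 -0.008 ] F [ -2.2 -33.7   2.5] w 0.741 j [ -6.  -6. 117.  -0.  69.  -2.]
[ 4.  -0.7  0.5] [ 0.0012  0.008  -0.0009]
```

```bash
python3 -m pendant '[[1,0,0,0,0,0,0],[1,0,0,0,0,0,0],[1,0,0,0,0,0,0.6],[1,0,0,0,0,0,1],[1,0,0,0,0,0,1],[1,0,0,0,0,0,1],[12,0,0,0,0,0,1],[24,0,0,0,0,0,1],[34,0,0,0,0,0,1],[34,0,0,0,0,0,1],[34,0,0,0,0,0,0.6],[34,0,0,0,0,0,0.3],[34,0,0,0,0,0,0.2],[34,0,0,0,0,0,0],[34,0,0,0,0,0,0]]' 20;  python3 go.py .4979 -.025 .014 -3.8;python3 - <<'E'
from h import *
p=get_image("scene"); cv2.imwrite("pics/s4.png",cv2.resize(p["image"][140:240,220:380,::-1],(800,500),interpolation=cv2.INTER_CUBIC))
E
```

```text
t: 7.9
position: [0.4999, 0.0049, 0.0143]
eef_rot: [[0.067, 0.998, -0.001], [0.998, -0.067, -0.007], [-0.007, -0.001, -1.0]]
force: [-9.5, 5.2, 8.6]
width: 0.744
t 7.9 pos [0.4999 0.0049 0.0143] yaw -3.86 tilt [-0.0013 -0.0073] F [-9.5  5.2  8.6] w 0.744 j [ -2.  -6. 117.  -0.  69.   2.]
[-30.   -0.    0.5] [-0.0008  0.0074 -0.0011]
```

View pics/s4.png

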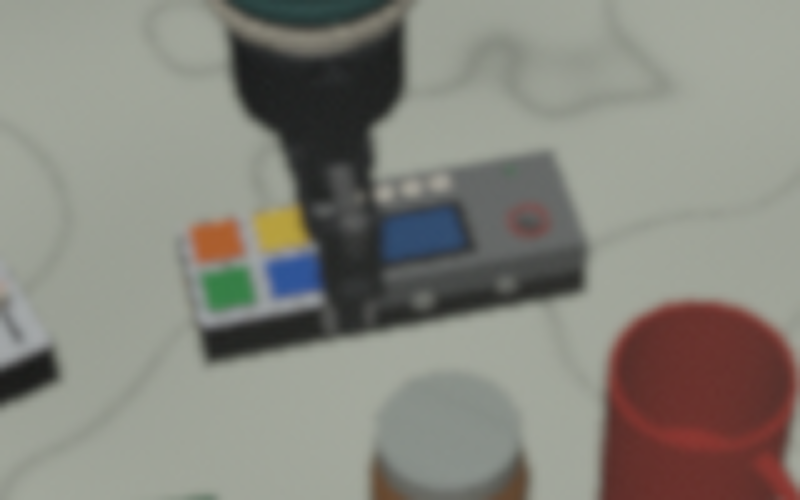

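```bash
python3 -m pendant '[[0,0,0,0,0,0,0.5],[0,0,0,0,0,0,1],[0,0,0,0,0,0,1],[0,0,0,0,0,0,1],[40,0,0,0,0,0,1],[80,0,0,0,0,0,1],[96,0,0,0,0,0,1],[96,0,0,0,0,0,1],[96,0,0,0,0,0,0.6],[96,0,0,0,0,0,0.3],[96,0,0,0,0,0,0.2],[96,0,0,0,0,0,0],[96,0,0,0,0,0,0]]' 20;  python3 go.py .4928 -.164 .1 13
```

```text
t: 9.25
position: [0.5064, 0.1, 0.0137]
eef_rot: [[0.068, 0.998, -0.001], [0.998, -0.068, -0.008], [-0.008, -0.001, -1.0]]
force: [-1.9, -4.2, 1.6]
width: 0.744
t 9.25 pos [0.5064 0.1    0.0137] yaw -3.9 tilt [-0.0013 -0.0079] F [-1.9 -4.2  1.6] w 0.744 j [  9.  -4. 115.  -0.  69.  13.]
[-265.     4.3  -84.2] [-0.002   0.0078 -0.2949]
```

```bash
python3 -m pendant '[[0,0,0,0,0,0,0.5],[0,0,0,0,0,0,1],[0,0,0,0,0,0,1],[0,0,-45,0,0,0,1],[-40,0,-84,0,0,0,1],[-265,4.3,-84,-0.002,0.0078,-0.295,1],[-265,4.3,-84,-0.002,0.0078,-0.295,1],[-265,4.3,-84,-0.002,0.0078,-0.295,1],[-265,4.3,-84,-0.002,0.0078,-0.295,1],[-265,4.3,-84,-0.002,0.0078,-0.295,1],[-265,4.3,-84,-0.002,0.0078,-0.295,1],[-265,4.3,-84,-0.002,0.0078,-0.295,1]]' 25;  python3 go.py .4928 -.164 .0135 13; python3 - <<'E'
from h import *
p=get_image("scene"); cv2.imwrite("pics/s5.png",cv2.resize(p["image"][120:260,140:364,::-1],(800,500),interpolation=cv2.INTER_CUBIC))
E
```

```text
t: 10.45
position: [0.4926, -0.1647, 0.0996]
eef_rot: [[-0.223, 0.975, -0.0], [0.975, 0.223, 0.0], [0.0, -0.0, -1.0]]
force: [0.1, 1.1, 0.5]
width: 1.0
t 10.45 pos [ 0.4926 -0.1647  0.0996] yaw 12.88 tilt [-0.0002  0.0001] F [0.1 1.1 0.5] w 1.0 j [-21.  -9. 111.   0.  78. -34.]
[ 0.6  0.4 86.1] [-0.0001 -0.0002 -0.002 ]
```

View pics/s5.png

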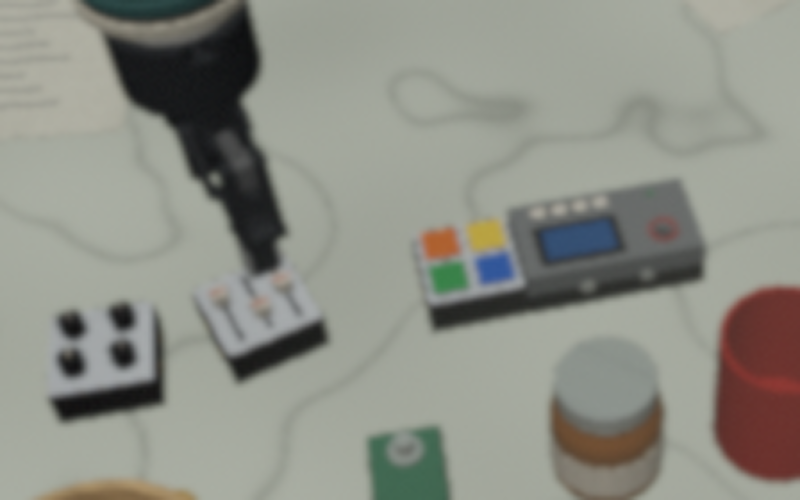

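```bash
python3 -m pendant '[[0,0,40,0,0,0,1],[0,0,70,0,0,0,1],[0,0,82,0,0,0,1],[0,0,86,0,0,0,1],[0,0,86,0,0,0,0.6],[0,0,86,0,0,0,0.4],[0,0,86,0,0,0,0.2],[0,0,86,0,0,0,0],[0,0,86,0,0,0,0],[0,0,86,0,0,0,0]]' 25; python3 go.py .4925 -.105 .0145 -3.9 .4933 -.0925 .0145 -3.9
```

```text
t: 11.5
position: [0.4935, -0.1639, 0.0152]
eef_rot: [[-0.224, 0.975, 0.002], [0.975, 0.224, -0.0], [-0.001, 0.002, -1.0]]
force: [0.3, 2.3, 8.4]
width: 0.744
t 11.5 pos [ 0.4935 -0.1639  0.0152] yaw 12.97 tilt [ 0.002  -0.0001] F [0.3 2.3 8.4] w 0.744 j [-21.  -4. 115.   0.  69. -34.]
[57.6 12.2  0.7] [0.002  0.0003 0.2944]
[69.6 15.8  0.7] [0.002  0.0003 0.2944]
```

```bash
python3 -m pendant '[[10,2,0,0,0,0.08,0],[22,4,0,0,0,0.16,0],[36,8,0,0,0,0.24,0],[50,11,0,0.001,0,0.294,0],[57.6,12.2,0,0.001,0,0.2944,0],[57.6,12.2,0,0.001,0,0.2944,0],[57.6,12.2,0,0.001,0,0.2944,0]]';python3 - <<'E'
from h import *
p=get_image("scene"); cv2.imwrite("pics/s6.png",cv2.resize(p["image"][140:240,180:340,::-1],(800,500),interpolation=cv2.INTER_CUBIC))
E
python3 go.py  .4933 -.0925 .0145 -3.9
```

```text
t: 12.2
position: [0.4926, -0.1053, 0.0154]
eef_rot: [[0.066, 0.998, 0.001], [0.998, -0.066, -0.0], [-0.0, 0.001, -1.0]]
force: [-0.6, 0.3, -1.1]
width: 0.741
t 12.25 pos [ 0.4926 -0.1055  0.0153] yaw -3.84 tilt [ 0.0013 -0.0005] F [-0.8 -0.1 -1.6] w 0.742 j [-15.  -6. 117.  -0.  69. -11.]
[13.  -0.2  0.8] [0.0013 0.0004 0.001 ]
```

View pics/s6.png

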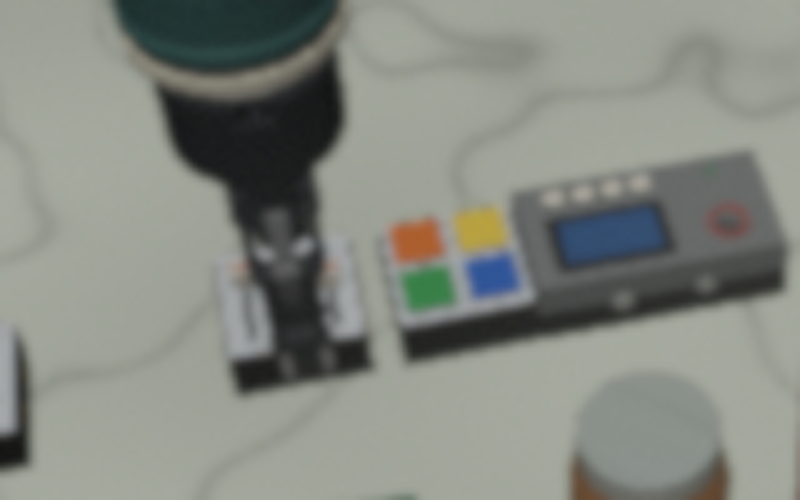

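```bash
python3 -m pendant '[[4,0,0,0,0,0,0],[8,-0.1,0,0,0,0,0],[11,-0.2,0,0,0,0,0],[13,-0.2,0,0,0,0.001,0],[14,-0.2,0,0,0,0.001,0],[14,-0.2,0,0,0,0.001,0]]'; python3 go.py  .4933 -.0925 .0145 -3.9
```

```text
t: 12.85
position: [0.4933, -0.0915, 0.0153]
eef_rot: [[0.068, 0.998, 0.001], [0.998, -0.068, -0.001], [-0.001, 0.001, -1.0]]
force: [-0.1, -1.4, -1.5]
width: 0.74
t 12.85 pos [ 0.4933 -0.0915  0.0153] yaw -3.89 tilt [ 0.0012 -0.0008] F [-0.1 -1.4 -1.5] w 0.74 j [-13.  -6. 117.  -0.  69. -10.]
[-1.   0.   0.8] [0.0012 0.0007 0.0002]
```

```bash
python3 -m pendant '[[1,0,0,0,0,0,0],[2,0,0,0,0,0,0],[3,0,0,0,0,0,0],[3.5,0,0,0,0,0,0]]'; python3 go.py  .4933 -.0925 .0145 -3.9
```

```text
t: 13.25
position: [0.4934, -0.0913, 0.0156]
eef_rot: [[0.068, 0.998, 0.001], [0.998, -0.068, -0.008], [-0.008, 0.001, -1.0]]
force: [-5.1, -38.5, -0.4]
width: 0.741
t 13.25 pos [ 0.4934 -0.0913  0.0156] yaw -3.88 tilt [ 0.0009 -0.0078] F [ -5.1 -38.5  -0.4] w 0.741 j [-13.  -6. 117.  -0.  69.  -9.]
[-1.2 -0.   1.1] [0.0014 0.0077 0.0004]
```

```bash
python3 -m pendant '[[0,0,0,0,0,0,0],[0,0,0,0,0,0,0.5],[0,0,0,0,0,0,1],[0,0,0,0,0,0,1],[0,0,0,0,0,0,1],[16,0,0,0,0,0,1],[32,0,0,0,0,0,1],[32,0,0,0,0,0,1],[32,0,0,0,0,0,0.6],[32,0,0,0,0,0,0.3],[32,0,0,0,0,0,0.2],[32,0,0,0,0,0,0],[32,0,0,0,0,0,0]]' 20;  python3 go.py .498 -.260 .1 -4.8; python3 - <<'E'
from h import *
p=get_image("scene"); cv2.imwrite("pics/s7.png",cv2.resize(p["image"][140:240,180:340,::-1],(800,500),interpolation=cv2.INTER_CUBIC))
E
```

```text
t: 14.55
position: [0.4957, -0.0597, 0.0156]
eef_rot: [[0.068, 0.998, 0.001], [0.998, -0.068, -0.008], [-0.008, 0.002, -1.0]]
force: [-0.0, -1.2, 3.2]
width: 0.742
t 14.55 pos [ 0.4957 -0.0597  0.0156] yaw -3.9 tilt [ 0.0013 -0.0081] F [-0.  -1.2  3.2] w 0.742 j [-10.  -7. 117.  -0.  69.  -5.]
[-200.3   16.1  -82.8] [0.0019 0.008  0.0158]
```

View pics/s7.png

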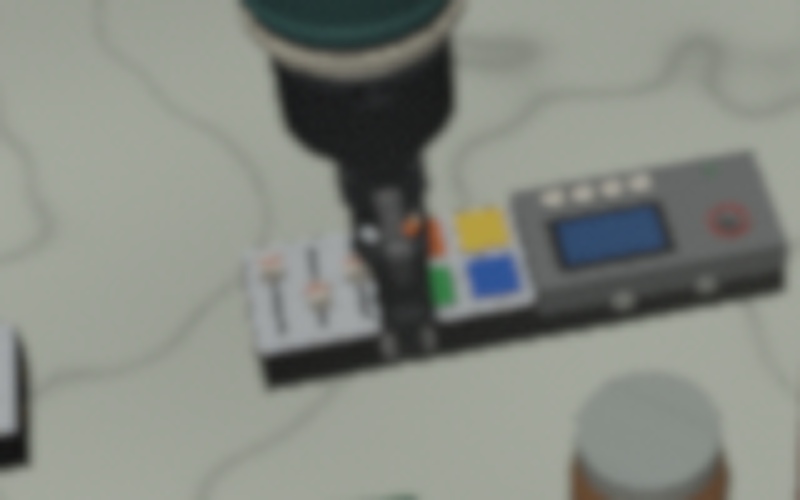

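The row so far is straight and gapless. Next, knobs.

```bash
python3 -m pendant '[[0,0,0,0,0,0,0.5],[0,0,0,0,0,0,1],[0,0,0,0,0,0,1],[0,0,-45,0,0,0,1],[-40,4,-83,0.002,0.008,0.016,1],[-200.3,16,-83,0.002,0.008,0.016,1],[-200.3,16,-83,0.002,0.008,0.016,1],[-200.3,16,-83,0.002,0.008,0.016,1],[-200.3,16,-83,0.002,0.008,0.016,1],[-200.3,16,-83,0.002,0.008,0.016,1]]' 25;  python3 go.py .498 -.260 .0145 -4.8; python3 - <<'E'
from h import *
p=get_image("scene"); cv2.imwrite("pics/s8.png",cv2.resize(p["image"][140:240,140:300,::-1],(800,500),interpolation=cv2.INTER_CUBIC))
E
```

```text
t: 15.6
position: [0.4976, -0.2616, 0.0999]
eef_rot: [[0.086, 0.996, -0.001], [0.996, -0.086, 0.0], [0.0, -0.001, -1.0]]
force: [1.2, 0.8, -0.1]
width: 1.001
t 15.6 pos [ 0.4976 -0.2616  0.0999] yaw -4.96 tilt [-0.0007  0.0002] F [ 1.2  0.8 -0.1] w 1.001 j [-30.  -3. 106.  -0.  77. -25.]
[ 1.6  0.3 85.4] [-0.0007 -0.0002 -0.0028]
```

View pics/s8.png

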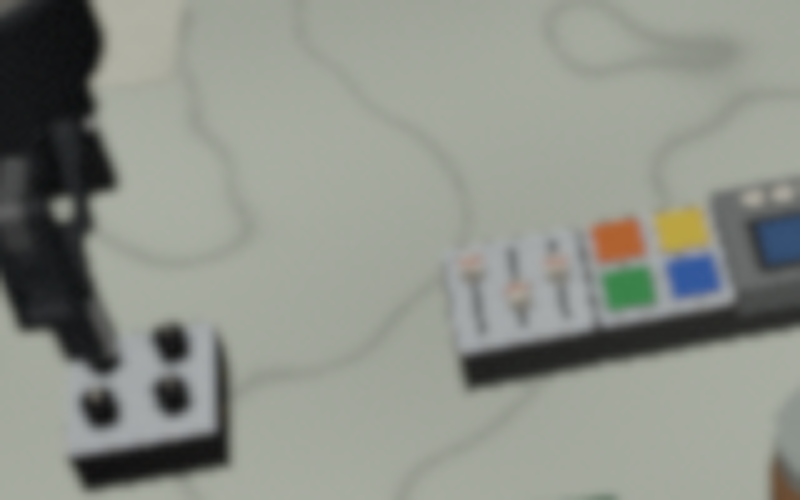

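```bash
python3 -m pendant '[[1,0,40,0,0,0,1],[1.6,0.3,70,0,0,0,1],[1.6,0.3,81,0,0,0,1],[1.6,0.3,85,0,0,0,1],[1.6,0.3,85,0,0,0,0.6],[1.6,0.3,85,0,0,0,0.4],[1.6,0.3,85,0,0,0,0.2],[1.6,0.3,85,0,0,0,0],[1.6,0.3,85,0,0,0,0],[1.6,0.3,85,0,0,0,0]]' 25; python3 go.py .4877 -.173 .0155 -3.9
```

```text
t: 16.65
position: [0.4988, -0.2587, 0.0164]
eef_rot: [[0.085, 0.996, 0.001], [0.996, -0.085, 0.0], [0.0, 0.001, -1.0]]
force: [-0.4, 3.2, 7.5]
width: 0.739
t 16.65 pos [ 0.4988 -0.2587  0.0164] yaw -4.9 tilt [0.0012 0.    ] F [-0.4  3.2  7.5] w 0.739 j [-30.   1. 110.   0.  69. -25.]
[ 84.4 -18.4   0.9] [ 0.0012 -0.0001 -0.0175]
```

```bash
python3 -m pendant '[[12,-3,0,0,0,-0.005,0],[30,-7,0,0,0,-0.01,0],[50,-11,0,0,0,-0.0175,0],[70,-15.4,0,0.001,0,-0.0175,0],[84.4,-18.4,0,0.001,0,-0.0175,0],[84.4,-18.4,0,0.001,0,-0.0175,0],[84.4,-18.4,0,0.001,0,-0.0175,0]]';python3 - <<'E'
from h import *
p=get_image("scene"); cv2.imwrite("pics/s9.png",cv2.resize(p["image"][140:240,150:310,::-1],(800,500),interpolation=cv2.INTER_CUBIC))
E
python3 go.py  .4891 -.155 .0155 -3.9
```

```text
t: 17.35
position: [0.4877, -0.1726, 0.0165]
eef_rot: [[0.067, 0.998, 0.0], [0.998, -0.067, -0.0], [-0.0, 0.0, -1.0]]
force: [0.2, -0.6, -1.4]
width: 0.74
t 17.4 pos [ 0.4877 -0.173   0.0165] yaw -3.88 tilt [ 0.0004 -0.0001] F [-0.1  0.8 -1.4] w 0.745 j [-22.  -4. 115.   0.  69. -18.]
[18.1  0.1  1. ] [0.0004 0.0001 0.0004]
```

View pics/s9.png

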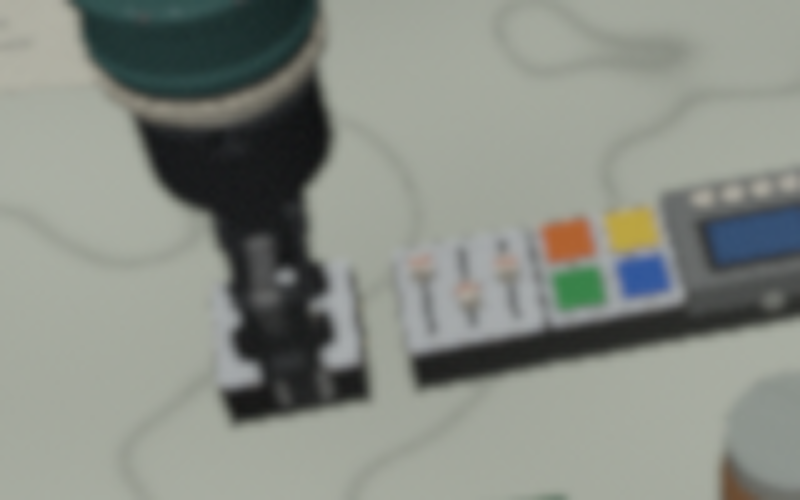

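```bash
python3 -m pendant '[[5,0,0,0,0,0,0],[10,0,0,0,0,0,0],[14,0,0,0,0,0,0],[16,0,0,0,0,0,0],[18,0,0,0,0,0,0],[19,0,0,0,0,0,0],[20,0,0,0,0,0,0]]'; python3 go.py  .4891 -.155 .0155 -3.9
```

```text
t: 18.1
position: [0.4891, -0.1533, 0.0165]
eef_rot: [[0.067, 0.998, 0.0], [0.998, -0.067, -0.001], [-0.001, 0.0, -1.0]]
force: [1.0, -10.6, -1.3]
width: 0.742
t 18.1 pos [ 0.4891 -0.1533  0.0165] yaw -3.87 tilt [ 0.0004 -0.0009] F [  1.  -10.6  -1.3] w 0.742 j [-20.  -5. 116.  -0.  69. -16.]
[-1.7  0.1  1. ] [0.0005 0.0009 0.0006]
```

```bash
python3 -m pendant '[[1,0,0,0,0,0,0],[2,0,0,0,0,0,0],[2.5,0,0,0,0,0,0]]'; python3 go.py
python3 -m pendant '[[0,0,0,0,0,0,0],[0,0,0,0,0,0,0.5],[0,0,0,0,0,0,1],[0,0,0,0,0,0,1],[0,0,0,0,0,0,1],[16,0,0,0,0,0,1],[31,0,0,0,0,0,1],[31,0,0,0,0,0,1],[31,0,0,0,0,0,0.6],[31,0,0,0,0,0,0.3],[31,0,0,0,0,0,0.2],[31,0,0,0,0,0,0],[31,0,0,0,0,0,0]]' 20;  python3 go.py .47 .0 .16 -3.9 .4545 .2 .25 -3.9
```

```text
t: 18.4
position: [0.4895, -0.1532, 0.0169]
eef_rot: [[0.067, 0.998, 0.001], [0.998, -0.067, -0.006], [-0.006, 0.002, -1.0]]
force: [-1.5, -27.3, -1.9]
width: 0.741
t 18.4 pos [ 0.4895 -0.1532  0.0169] yaw -3.85 tilt [ 0.0011 -0.0061] F [ -1.5 -27.3  -1.9] w 0.741 j [-20.  -5. 116.  -0.  69. -16.]
t: 19.7
position: [0.4917, -0.1224, 0.0169]
eef_rot: [[0.067, 0.998, 0.001], [0.998, -0.067, -0.006], [-0.006, 0.002, -1.0]]
force: [-1.1, 1.9, 3.5]
width: 0.738
t 19.7 pos [ 0.4917 -0.1224  0.0169] yaw -3.86 tilt [ 0.0014 -0.006 ] F [-1.1  1.9  3.5] w 0.738 j [-17.  -6. 117.  -0.  69. -13.]
[ 119.8  -29.6 -143.8] [0.0018 0.0059 0.0006]
[ 317.7  -58.4 -235. ] [0.0018 0.0059 0.0006]
```

Row aligned. Localise the stylus and ring using the unobstructed first images (no time cost).

```bash
python3 - <<'E'
import cv2
a=cv2.imread("pics/top0.png");b=cv2.imread("pics/scene0.png")
cv2.imwrite("pics/c1.png",cv2.resize(a[220:280,150:230],(800,600),interpolation=cv2.INTER_NEAREST))
cv2.imwrite("pics/c2.png",cv2.resize(b[115:190,375:455],(640,600),interpolation=cv2.INTER_NEAREST))
E
python3 - <<'E'
from h import *
T,Sc=get_image("top"),get_image("scene")
np.savez("cam.npz",Tk=T["intrinsics"],Te=T["extrinsics"],Sk=Sc["intrinsics"],Se=Sc["extrinsics"])
print(T["extrinsics"][0],Sc["extrinsics"][0])
E
```

```text
[ 0.02748807 -0.99941038  0.02057421  0.02450246] [ 0.3259504   0.94519442  0.01907465 -0.26104388]
```

View pics/c1.png

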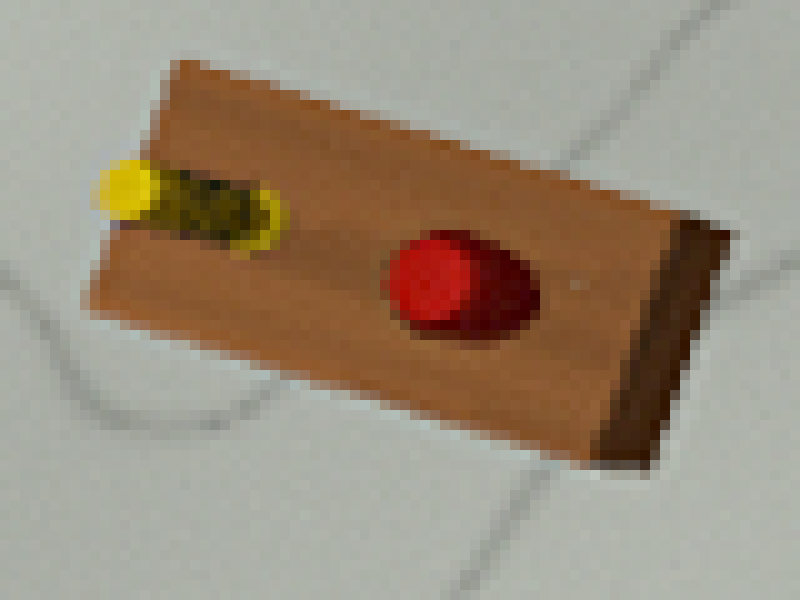

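View pics/c2.png

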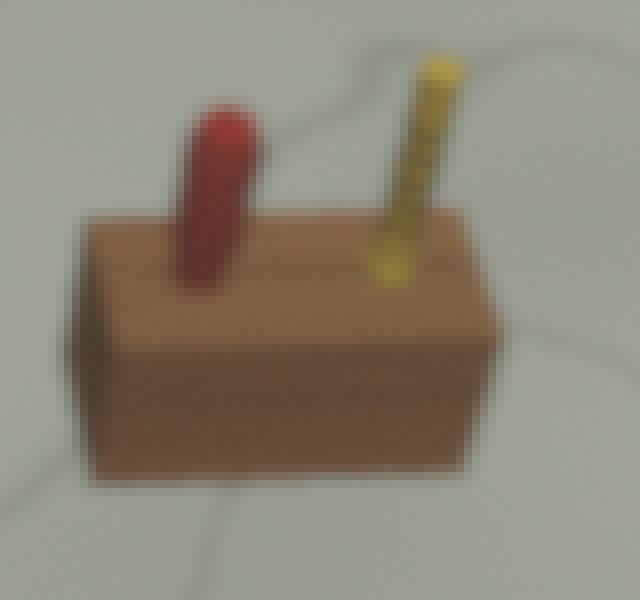

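```bash
python3 - <<'E'
from h import *
c=np.load("cam.npz");T=dict(intrinsics=c["Tk"],extrinsics=c["Te"]);S=dict(intrinsics=c["Sk"],extrinsics=c["Se"])
print("top disc",ray((162.3,238.6),T,.14),"foot",ray((175.1,241.4),T,.066))
print("scene disc",ray((429.8,123.5),S,.14))
print("scene foot",ray((375+391/8-.5,115+265/8-.5),S,.0635))
a=cv2.imread("pics/top0.png").astype(int);b=cv2.imread("pics/scene0.png").astype(int)
# red ring on host
for im,cam,w in((a,T,(280,228,300,250)),(b,S,(305,172,338,196))):
    s=im[w[1]:w[3],w[0]:w[2]]; m=(s[...,2]-s[...,1]-15).clip(0)*1.0
    ys,xs=np.mgrid[w[1]:w[3],w[0]:w[2]]
    px=((xs*m).sum()/m.sum(),(ys*m).sum()/m.sum()); print(px,(m>0).sum(),ray(px,cam,.036))
# stand corners top (z=.06) in top image
for q in((177,62),(725,228),(595,465),(90,310)):
    pass
print([ray((150+x/10-.5,220+y/10-.5),T,.06)[:2].round(4) for x,y in((177,60),(688,212),(597,463),(88,308))])
E
```

```text
top disc [0.50301668 0.35920425 0.14      ] foot [0.50349347 0.35748331 0.066     ]
scene disc [0.50129821 0.35879588 0.14      ]
scene foot [0.50022732 0.35988486 0.0635    ]
(np.float64(291.8149443561208), np.float64(239.05468998410174)) 60 [0.51904676 0.09788187 0.036     ]
(np.float64(325.38967136150234), np.float64(183.80751173708921)) 36 [0.51653457 0.09820883 0.036     ]
[array([0.5394, 0.3807]), array([0.5083, 0.2627]), array([0.4519, 0.2788]), array([0.4829, 0.3951])]
```

```bash
python3 -m pendant '[[0,0,0,0,0,0,0.5],[0,0,0,0,0,0,1],[0,0,0,0,0,0,1],[0,0,-45,0,0,0,1],[0,0,-90,0,0,0,1],[0,0,-135,0,0,0,1],[0,0,-180,0,0,0,1],[0,0,-200,0,0,0,1]]'; python3 go.py .5027 .3588 .21 -15
```

```text
t: 20.6
position: [0.492, -0.1214, 0.2214]
eef_rot: [[0.067, 0.998, 0.006], [0.998, -0.067, -0.008], [-0.007, 0.006, -1.0]]
force: [-0.3, 0.0, -0.9]
width: 1.0
t 20.6 pos [ 0.492  -0.1214  0.2214] yaw -3.86 tilt [ 0.0059 -0.0077] F [-0.3  0.  -0.9] w 1.0 j [-17. -15. 104.  -0.  90. -13.]
[479.9 -21.7   7.8] [0.0071 0.0066 0.1944]
```

```bash
python3 -m pendant '[[479.9,-21.7,8,0.007,0.0066,0.1944,1],[479.9,-21.7,8,0.007,0.0066,0.1944,1],[479.9,-21.7,8,0.007,0.0066,0.1944,1],[479.9,-21.7,8,0.007,0.0066,0.1944,1],[479.9,-21.7,8,0.007,0.0066,0.1944,1],[479.9,-21.7,8,0.007,0.0066,0.1944,1],[479.9,-21.7,8,0.007,0.0066,0.1944,1],[479.9,-21.7,8,0.007,0.0066,0.1944,1],[479.9,-21.7,8,0.007,0.0066,0.1944,1],[479.9,-21.7,8,0.007,0.0066,0.1944,1],[479.9,-21.7,8,0.007,0.0066,0.1944,1],[479.9,-21.7,8,0.007,0.0066,0.1944,1],[479.9,-21.7,8,0.007,0.0066,0.1944,1]]'; python3 go.py .5027 .3588 .096 -15;python3 - <<'E'
from h import *
p=get_image("scene"); cv2.imwrite("pics/s10.png",cv2.resize(p["image"][80:230,150:450,::-1],(800,400),interpolation=cv2.INTER_CUBIC))
p=get_image("top"); cv2.imwrite("pics/t10.png",cv2.resize(p["image"][180:300,150:470,::-1],(800,300),interpolation=cv2.INTER_CUBIC))
E
```

```text
t: 21.9
position: [0.5029, 0.358, 0.2097]
eef_rot: [[0.259, 0.966, 0.0], [0.966, -0.259, -0.0], [-0.0, 0.0, -1.0]]
force: [-0.8, -0.4, -0.0]
width: 0.999
t 21.9 pos [0.5029 0.358  0.2097] yaw -15.03 tilt [ 0.     -0.0004] F [-0.8 -0.4 -0. ] w 0.999 j [33.  0. 92. -0. 88. 48.]
[  0.8  -0.4 113.7] [ 0.0001  0.0004 -0.0006]
```

View pics/s10.png

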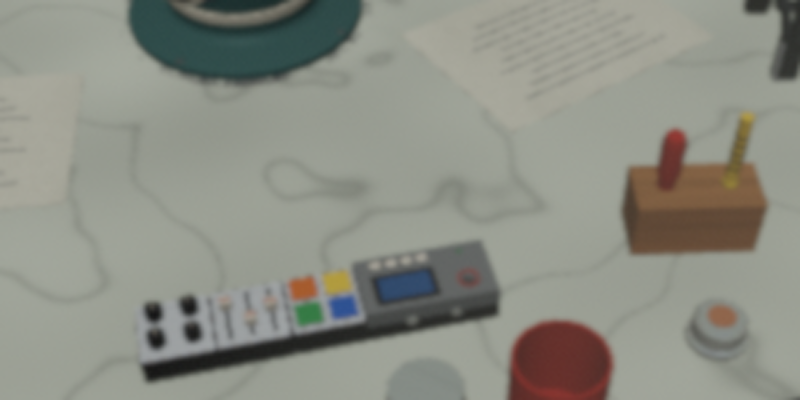

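View pics/t10.png

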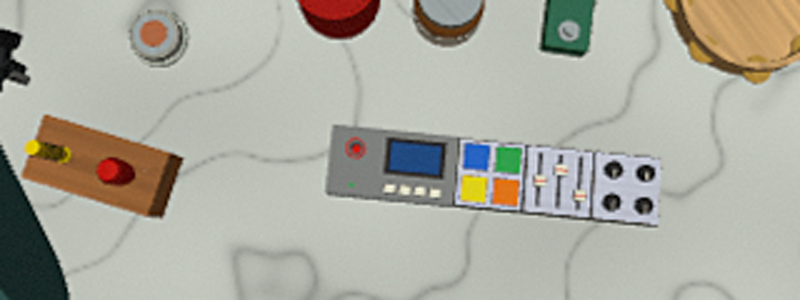

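The row is straight and gapless in both views (top crop x 330–660). Descend on the stylus.

```bash
python3 -m pendant '[[0.8,-0.4,40,0,0,0,1],[0.8,-0.4,80,0,0,0,1],[0.8,-0.4,105,0,0,0,1],[0.8,-0.4,113,0,0,0,1],[0.8,-0.4,113,0,0,0,1]]'; python3 go.py .5027 .3588 .096 -15;python3 - <<'E'
from h import *
p=get_image("scene"); cv2.imwrite("pics/s11.png",cv2.resize(p["image"][80:200,350:480,::-1],(650,600),interpolation=cv2.INTER_CUBIC))
E
```

```text
t: 22.5
position: [0.5029, 0.3579, 0.0968]
eef_rot: [[0.261, 0.965, -0.0], [0.965, -0.261, -0.001], [-0.001, -0.0, -1.0]]
force: [0.8, 0.3, 0.7]
width: 1.001
t 22.5 pos [0.5029 0.3579 0.0968] yaw -15.12 tilt [-0.0004 -0.0005] F [0.8 0.3 0.7] w 1.001 j [33.  4. 99. -0. 77. 48.]
[ 0.8 -0.4  0.8] [-0.0002  0.0006 -0.0021]
```

View pics/s11.png

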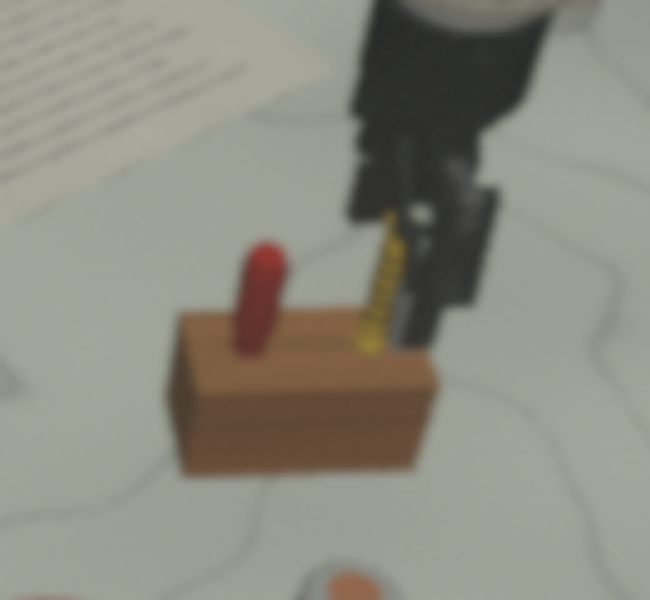

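```bash
python3 - <<'E'
from h import *
c=np.load("cam.npz");S=dict(intrinsics=c["Sk"],extrinsics=c["Se"])
s=get_state();p=s["position"];R=s["eef_rot"]
for n,P in(("tcp",p),("front tip",p+R@[0,.0425,.0]),("back tip",p+R@[0,-.0425,.0]),("body",p+R@[0,0,-.065]),("body+",p+R@[0,0.04,-.065]),("stylus top",[.5027,.3588,.14]),("foot",[.5027,.3588,.063])):
    print(n,((proj(P,S)[0]-[350,80])*5).round(0))
b=get_image("top"); cv2.imwrite("pics/t11.png",cv2.resize(b["image"][190:290,110:240,::-1],(780,600),interpolation=cv2.INTER_CUBIC))
E
```

```text
tcp [382. 289.]
front tip [402. 349.]
back tip [362. 232.]
body [411. 180.]
body+ [432. 236.]
stylus top [400. 219.]
foot [367. 343.]
```

View pics/t11.png

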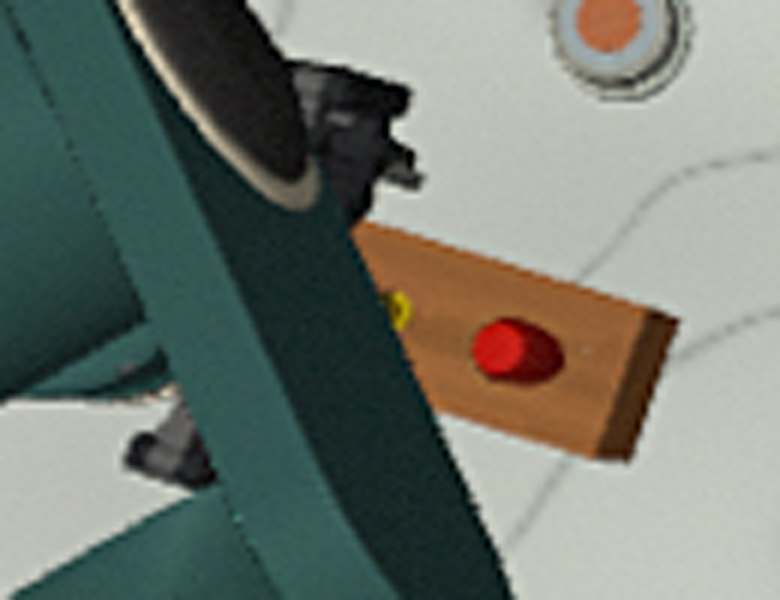

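Projections match (front pad at ~(405,345), stylus between the jaws). Close.

```bash
python3 -m pendant '[[0.8,-0.2,0,0,0,0,0.5],[0.8,-0.2,0,0,0,0,0],[0.8,-0.2,0,0,0,0,-0.5],[0.8,-0.2,0,0,0,0,-0.8],[0.8,-0.2,0,0,0,0,-1],[0.8,-0.2,0,0,0,0,-1],[0.8,-0.2,0,0,0,0,-1],[0.8,-0.2,0,0,0,0,-1],[0.8,-0.2,0,0,0,0,-1],[0.8,-0.2,0,0,0,0,-1]]' 70; python3 go.py .5027 .3588 .19 -15;python3 - <<'E'
from h import *
p=get_image("scene"); cv2.imwrite("pics/s12.png",cv2.resize(p["image"][80:200,350:480,::-1],(650,600),interpolation=cv2.INTER_CUBIC))
E
```

```text
t: 23.6
position: [0.5036, 0.3595, 0.0989]
eef_rot: [[0.261, 0.965, 0.002], [0.965, -0.261, 0.001], [0.002, 0.002, -1.0]]
force: [0.2, 0.4, 0.6]
width: 0.131
t 23.6 pos [0.5036 0.3595 0.0989] yaw -15.1 tilt [0.0022 0.0012] F [0.2 0.4 0.6] w 0.131 j [33.  4. 99. -0. 77. 48.]
[ -0.8  -0.5 -91.1] [ 0.0018 -0.0017 -0.0017]
```

View pics/s12.png

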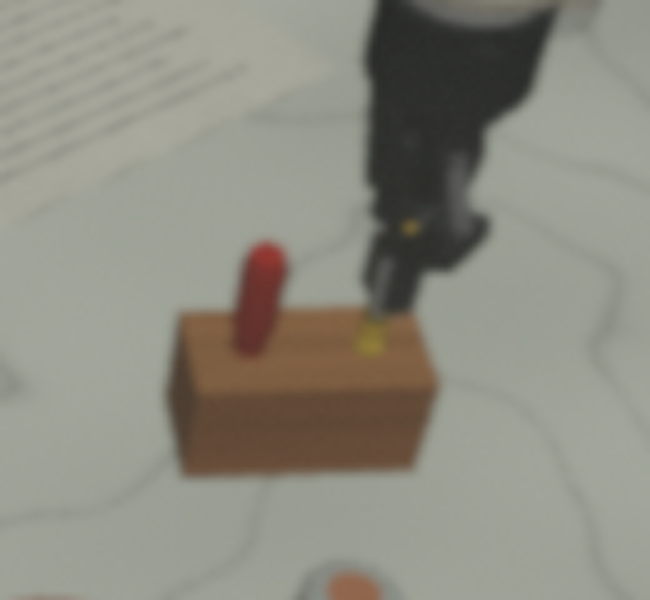

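```bash
python3 -m pendant '[[0,0,-12,0,0,0,-1],[0,0,-30,0,0,0,-1],[0,0,-60,0,0,0,-1],[0,0,-90,0,0,0,-1],[0,0,-100,0,0,0,-1],[0,0,-100,0,0,0,-1]]'; python3 go.py .5183 .0984 .15 -15
```

```text
t: 24.25
position: [0.5039, 0.3598, 0.2015]
eef_rot: [[0.26, 0.965, 0.005], [0.965, -0.26, 0.003], [0.004, 0.004, -1.0]]
force: [-0.3, 0.3, -0.7]
width: 0.132
t 24.25 pos [0.5039 0.3598 0.2015] yaw -15.1 tilt [0.0052 0.0031] F [-0.3  0.3 -0.7] w 0.132 j [33.  0. 93. -0. 87. 48.]
[-248.8   81.8   50.8] [ 0.0042 -0.0044 -0.0017]
```

```bash
python3 -m pendant '[[-40,14,10,0.004,-0.0044,0,-1],[-90,30,20,0.004,-0.0044,0,-1],[-140,46,30,0.004,-0.0044,0,-1],[-190,62,40,0.004,-0.0044,0,-1],[-230,76,51,0.004,-0.0044,0,-1],[-248.8,81.8,51,0.004,-0.0044,0,-1],[-248.8,81.8,51,0.004,-0.0044,0,-1],[-248.8,81.8,51,0.004,-0.0044,0,-1]]'; python3 go.py .5183 .0984 .15 -15; python3 - <<'E'
from h import *
p=get_image("scene"); cv2.imwrite("pics/s13.png",p["image"][:,:,::-1]);cv2.imwrite("pics/s13c.png",cv2.resize(p["image"][130:210,280:380,::-1],(750,600),interpolation=cv2.INTER_CUBIC))
p=get_image("top"); cv2.imwrite("pics/t13.png",p["image"][:,:,::-1]);cv2.imwrite("pics/t13c.png",cv2.resize(p["image"][210:270,260:340,::-1],(800,600),interpolation=cv2.INTER_CUBIC))
E
```

```text
t: 25.05
position: [0.518, 0.0981, 0.1489]
eef_rot: [[0.262, 0.965, -0.001], [0.965, -0.262, -0.0], [-0.0, -0.001, -1.0]]
force: [-0.4, 0.3, 0.5]
width: 0.129
t 25.05 pos [0.518  0.0981 0.1489] yaw -15.17 tilt [-0.001  -0.0001] F [-0.4  0.3  0.5] w 0.129 j [  8. -10. 107.   0.  83.  23.]
[ 0.4  0.2 -1.1] [-0.001   0.0003 -0.003 ]
```

View pics/s13c.png

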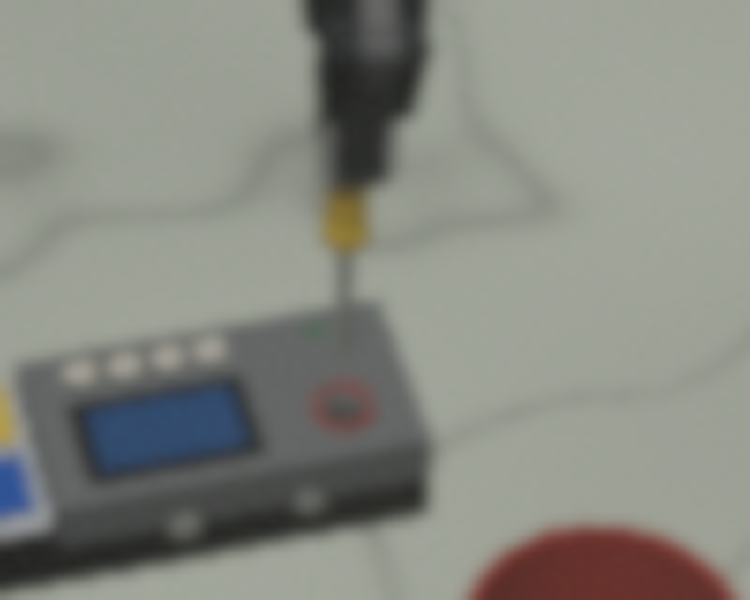

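View pics/t13c.png

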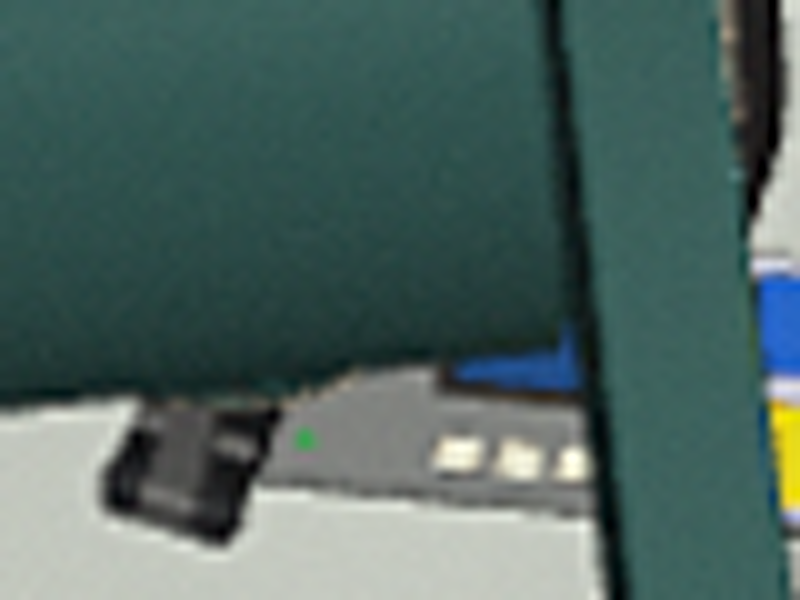

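```bash
python3 - <<'E'
from h import *
c=np.load("cam.npz");S=dict(intrinsics=c["Sk"],extrinsics=c["Se"])
s=get_state();p=s["position"]
f=lambda P:((proj(P,S)[0]+.5-[280,130])*7.5).round(1)
print("foot",f([p[0],p[1],p[2]-.0389]),"foot+6",f([p[0],p[1],p[2]-.033]),"tip",f([p[0],p[1],p[2]-.0889]),"mouth cand",f([.5183,.0984,.036]),"mouth via tcp xy",f([p[0],p[1],.036]))
print("1mm x",f([.5193,.0984,.036]),"1mm y",f([.5183,.0994,.036]))
a=cv2.imread("pics/s13.png").astype(int)
w=(315,175,338,196)
s=a[w[1]:w[3],w[0]:w[2]]; m=(s[...,2]-s[...,1]-12).clip(0)*1.
ys,xs=np.mgrid[w[1]:w[3],w[0]:w[2]]; px=np.array([(xs*m).sum(),(ys*m).sum()])/m.sum(); print("ring",px,(px+.5-[280,130])*7.5, ray(px,S,.036))
# yellow
w=(320,150,336,166); s=a[w[1]:w[3],w[0]:w[2]]; m=(s[...,2]-s[...,0]-40).clip(0)*1.
ys,xs=np.mgrid[w[1]:w[3],w[0]:w[2]]
for r in range(16):
    if m[r].sum()>0: print(r+150,m[r].sum(),((xs[r]*m[r]).sum()/m[r].sum()+.5-280)*7.5)
# dark nose column
for r in range(163,176):
    d=(a[r,318:334].mean(1)); k=(np.median(d)-d).clip(5)-5; k[:3]=0;k[-3:]=0
    print(r,(((np.arange(318,334)*k).sum()/max(k.sum(),1e-9))+.5-280)*7.5,round(k.sum(),1))
E
```

```text
foot [353.6 239.5] foot+6 [354.1 225. ] tip [350.  356.5] mouth cand [346.6 411.1] mouth via tcp xy [348.4 410.3]
1mm x [347.6 413.3] 1mm y [349.6 410.4]
ring [325.36134454 183.78431373] [343.96008403 407.13235294] [0.5164435 0.0981696 0.036    ]
156 53.0 345.0707547169811
157 110.0 345.0
158 138.0 344.5652173913044
159 170.0 343.94117647058835
160 200.0 344.2874999999998
161 184.0 345.0815217391303
162 81.0 345.23148148148164
163 347.0576923076922 97.5
164 345.63349514563083 85.8
165 345.0759668508289 90.5
166 345.1083032490975 92.3
167 344.88888888888926 90.0
168 344.7916666666663 84.0
169 346.9245283018873 88.3
170 352.81601123595533 118.7
171 352.66519823788553 75.7
172 350.2884615384618 13.0
173 -2096.25 0.0
174 -2096.25 0.0
175 -2096.25 0.0
```

```bash
python3 -m pendant '[[1.3,0.3,8,0,0,0,-1],[1.3,0.3,16,0,0,0,-1],[1.3,0.3,18,0,0,0,-1],[1.3,0.3,18,0,0,0,-1]]'; python3 go.py .5186 .0993 .131 -15; python3 - <<'E'
from h import *
p=get_image("scene"); cv2.imwrite("pics/s14.png",p["image"][:,:,::-1]);cv2.imwrite("pics/s14c.png",cv2.resize(p["image"][150:200,295:360,::-1],(780,600),interpolation=cv2.INTER_CUBIC))
S=p;q=get_state()["position"]
f=lambda P:((proj(P,S)[0]+.5-[295,150])*12).round(1)
print("foot",f(q-[0,0,.0389]),"tip",f(q-[0,0,.0889]),"mouth",f([q[0],q[1],.036]),f([.5183,.0984,.036]))
E
```

```text
t: 25.55
position: [0.5185, 0.1005, 0.1305]
eef_rot: [[0.259, 0.966, -0.002], [0.966, -0.259, -0.0], [-0.001, -0.002, -1.0]]
force: [-1.2, -0.2, 0.0]
width: 0.129
t 25.55 pos [0.5185 0.1005 0.1305] yaw -15.04 tilt [-0.0016 -0.0002] F [-1.2 -0.2  0. ] w 0.129 j [  8.  -9. 108.   0.  81.  23.]
[-1.1  0.4 -0.5] [-0.0015  0.0006 -0.0006]
foot [391.4 213.6] tip [385.5 395.4] mouth [384.8 416.7] [374.5 417.8]
```

View pics/s14c.png

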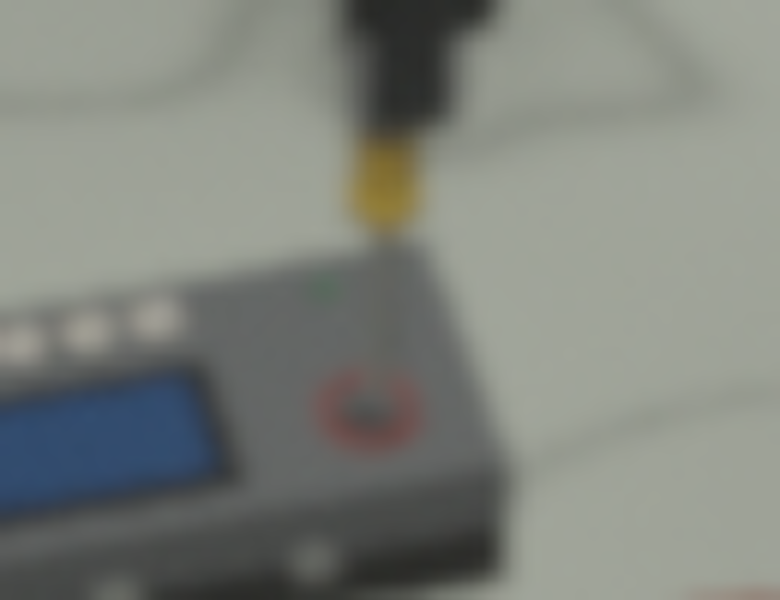

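```bash
python3 -m pendant '[[-1.4,0.1,0,0,0,0,-1],[-1.4,0.1,0,0,0,0,-1],[-1.4,0.1,0,0,0,0,-1]]'; python3 go.py .5182 .0991 .125 -15; python3 - <<'E'
from h import *
p=get_image("scene"); cv2.imwrite("pics/s15c.png",cv2.resize(p["image"][160:195,305:345,::-1],(640,560),interpolation=cv2.INTER_CUBIC))
E
python3 go.py .5182 .0991 .125 -15
```

```text
t: 25.9
position: [0.5185, 0.099, 0.1313]
eef_rot: [[0.26, 0.966, -0.001], [0.966, -0.26, -0.0], [-0.0, -0.001, -1.0]]
force: [-1.0, 0.3, 0.1]
width: 0.13
t 25.9 pos [0.5185 0.099  0.1313] yaw -15.05 tilt [-0.0006 -0.    ] F [-1.   0.3  0.1] w 0.13 j [  8.  -9. 108.   0.  81.  23.]
[ 0.  -0.3  6.3] [-0.0006  0.0002 -0.0009]
t 25.95 pos [0.5185 0.099  0.1312] yaw -15.05 tilt [-0.0007 -0.    ] F [-0.3 -0.1 -0.7] w 0.139 j [  8.  -9. 108.   0.  81.  23.]
[ 0.  -0.3  6.2] [-0.0006  0.0002 -0.0009]
```

View pics/s15c.png

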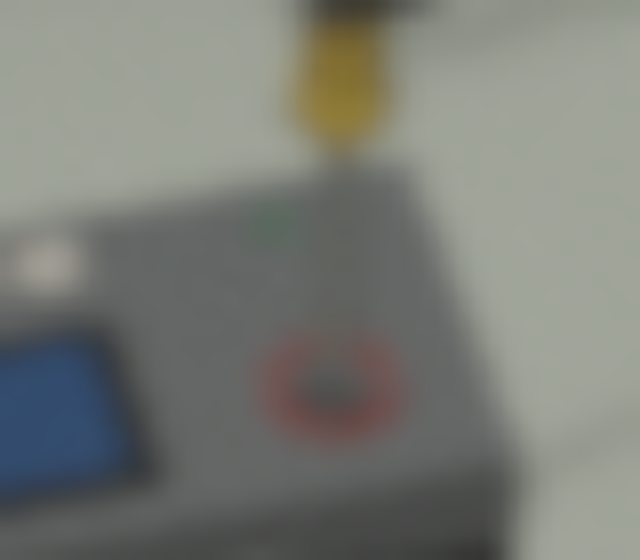

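```bash
python3 -m pendant '[[-0.4,-0.2,3,0,0,0,-1],[-0.4,-0.2,6,0,0,0,-1],[-0.4,-0.2,9,0,0,0,-1],[-0.4,-0.2,12,0,0,0,-1],[-0.4,-0.2,12,0,0,0,-1]]'; python3 go.py .5182 .0991 .1085 -15
```

```text
t: 26.45
position: [0.5179, 0.0986, 0.1186]
eef_rot: [[0.26, 0.966, -0.001], [0.966, -0.26, -0.0], [-0.0, -0.001, -1.0]]
force: [-0.6, 0.1, -0.1]
width: 0.134
t 26.45 pos [0.5179 0.0986 0.1186] yaw -15.05 tilt [-0.0014 -0.0001] F [-0.6  0.1 -0.1] w 0.134 j [  8.  -9. 109.   0.  80.  23.]
[ 0.5  0.1 10.1] [-0.0013  0.0005 -0.0009]
```

No contact force with the tip ~6 mm inside the hole. Press.

```bash
python3 -m pendant '[[0,0,3,0,0,0,-1],[0,0,5,0,0,0,-1],[0,0,6,0,0,0,-1],[0,0,7,0,0,0,-1]]'; python3 -m pendant '[[0,0,1.5,0,0,0,-1],[0,0,2.5,0,0,0,-1],[0,0,2.5,0,0,0,-1]]'
```

```text
t: 26.85
position: [0.5179, 0.0987, 0.1117]
eef_rot: [[0.26, 0.966, -0.001], [0.966, -0.26, -0.0], [-0.0, -0.001, -1.0]]
force: [-1.4, 0.1, 2.4]
width: 0.133
t: 27.15
position: [0.518, 0.0987, 0.1092]
eef_rot: [[0.26, 0.966, -0.001], [0.966, -0.26, -0.0], [-0.0, -0.001, -1.0]]
force: [-0.8, 0.3, 3.4]
width: 0.129
```

```bash
python3 -m pendant '[[0,0,0.7,0,0,0,-1],[0,0,1.4,0,0,0,-1],[0,0,1.4,0,0,0,-1]]'; python3 -m pendant '[[0,0,0.6,0,0,0,-1],[0,0,1.2,0,0,0,-1],[0,0,1.2,0,0,0,-1]]'
```

```text
t: 27.45
position: [0.5182, 0.0987, 0.1085]
eef_rot: [[0.26, 0.966, -0.0], [0.966, -0.26, 0.0], [-0.0, -0.001, -1.0]]
force: [-2.4, 0.8, 9.4]
width: 0.13
t: 27.75
position: [0.5185, 0.0988, 0.1082]
eef_rot: [[0.26, 0.966, 0.0], [0.966, -0.26, 0.0], [0.0, 0.0, -1.0]]
force: [-4.1, 0.0, 13.1]
width: 0.131
```

```bash
python3 - <<'E'
from h import *
p=get_image("scene"); cv2.imwrite("pics/s16.png",cv2.resize(p["image"][100:300,130:450,::-1],(800,500),interpolation=cv2.INTER_CUBIC))
b=get_image("top"); cv2.imwrite("pics/t16.png",b["image"][:,:,::-1])
print(get_state()["force"])
E
python3 m.py mod_knobs mod_faders mod_pads; python3 go.py
```

```text
[-3.66703619 -0.36085483 13.19330377]
mod_knobs [0.8] (np.int64(387), np.int64(413), np.int64(241), np.int64(270)) [ 0.486 -0.154  0.033]
mod_knobs [0.96] (np.int64(201), np.int64(232), np.int64(192), np.int64(222)) [ 0.508 -0.156  0.026]
   [0] [ 0.4895 -0.1574] yaw -4.13 err 0.141
   [1] [ 0.4885 -0.1569] yaw -2.69 err 0.084
   [0, 1] [ 0.4893 -0.1567] yaw -3.49 err 0.232
mod_faders [0.65] (np.int64(358), np.int64(386), np.int64(238), np.int64(268)) [ 0.495 -0.09   0.033]
mod_faders [0.91] (np.int64(230), np.int64(260), np.int64(187), np.int64(217)) [ 0.51  -0.093  0.034]
   [0] [ 0.4939 -0.0937] yaw -6.9 err 0.086
   [1] [ 0.4927 -0.0919] yaw -3.79 err 0.086
   [0, 1] [ 0.4941 -0.0921] yaw -4.07 err 0.182
mod_pads [0.67] (np.int64(333), np.int64(359), np.int64(236), np.int64(264)) [ 0.498 -0.028  0.038]
mod_pads [0.91, 0.29] (np.int64(256), np.int64(287), np.int64(182), np.int64(211)) [ 0.516 -0.032  0.024]
   [0] [ 0.4983 -0.0297] yaw -2.98 err 0.167
   [1] [ 0.4957 -0.0286] yaw -4.86 err 0.094
   [0, 1] [ 0.4979 -0.0291] yaw -5.34 err 0.28
t 28.55 pos [0.5185 0.0988 0.1083] yaw -15.05 tilt [0.0004 0.0002] F [-4.4  0.1 12.8] w 0.133 j [  8.  -8. 110.   0.  79.  23.]
```

View pics/s16.png

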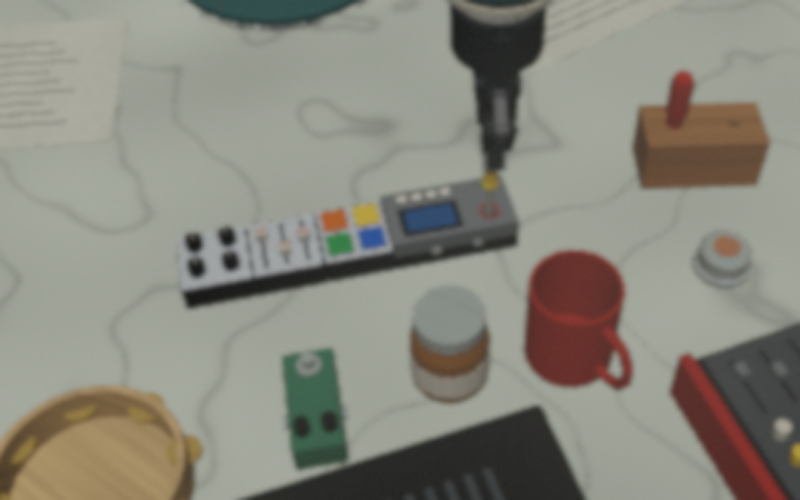

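View pics/t16.png

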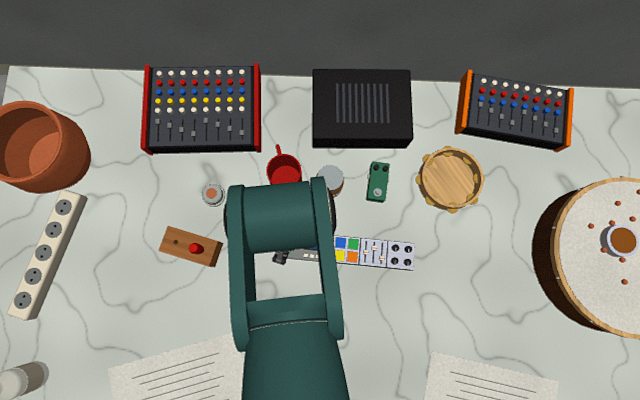

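```bash
python3 -c "
from rig import *
print(job_done()); s=get_state(); print(s['t'],s['force'],s['position'])"
```

```text
the job is handed in; nothing more can be done
None
the job is handed in; nothing more can be done
```

I docked the three modules on the host's right side and pressed the reset button down with the stylus. I handed the job in at about 28.6 s with the stylus still gripped and the button held.

- **Row:** From the host outward the order is pads, faders, knobs. I pushed each module home until the wrist force read 27–38 N, then squeezed each joint with the gripper so the edges line up. In the final pictures the row looks straight and without gaps.
- **Button:** The stylus went into the hole without touching the sides. The force rose gently, 2.4 N and then 3.4 N, until about the expected depth, then climbed steeply to 13 N. I take that as the button at the bottom of its travel. The force held at about 13 N up to hand-in.
- **Bystanders:** In the last pictures the other things look untouched.

**Checks that disagreed:**
- The image fits of the modules came within about 2 mm of where the arm placed them, with up to 3° of scatter in yaw. I put that down to the arm hiding part of the view and the low resolution, and trusted the arm's own readings instead.
- The scene camera put the reset hole 1–2 mm closer to the robot than the top camera and the gripper readings did. I went by those two, and the stylus entered cleanly.

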